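Slide a steel sole plate over a block's edge and set it on the iron last

TASK

Set the steel sole plate on the iron last, ready for nailing. It lies in the groove of the wooden block, too thin to take hold of there, so press on it lightly, slide it along the groove until about a third of it hangs over the open edge, take the overhanging end by its two long sides and lift it well clear of the block. Lay it down gently, flat and centred on the last's foot and lengthwise along it, let go, and leave the other things on the bench where they are.

Things in the scene. Friction and masses are not known exactly. Their poses are not given: they have to be found in the camera images.
- plate_center (a point): Centre (half-way up) of the steel sole plate: a flat bare-steel plate 120 long x 46 wide x 4 mm thick with 10 mm rounded corners and four small nail dots, about 0.16 kg. x runs along its length (both ends and both faces are alike), z up. It starts flat in the block's groove, its x along the groove. The steel must be pressed with some 4 to 8 N before a finger can drag it; a light touch only slips on it.
- groove_edge (a point): Middle of the groove's open end, on the groove floor at the block's edge; rides with the block. x points along the groove, outwards over the edge; y across; z up. The block ends here; beyond is only the bench, some 45 to 68 mm lower. The groove is 140 mm long, 50 wide, 3 deep (the plate stands 1 mm proud of the wood) and cork-lined. The plate tips off if its centre passes the edge.
- bed: Wooden block with the groove, 180 mm along x, 110 across; its axes are groove_edge's, its origin 90 mm behind and 65 mm below groove_edge. It lies on a sponge cushion that gives way by an unknown 2 to 15 mm under about 2 N, stays down, and is then firm (12 N per mm). Pressing the plate on it with over 25 N, friction included, crushes the cushion.
- last_top (a point): Centre of the flat top of the iron last's foot, where the plate goes. The foot is a dark iron bar 102 mm long (along x), 26 mm wide (y), 26 mm deep with round ends, narrower than the plate, on a post and a 110 mm square base, all fixed; the top is 100 mm above the bench. z up. Laid on it, the plate's centre is 2 mm above this point; either end may lie either way.
- tin: Not part of the job: round polish tin, 71 mm across, 22 mm high, lying between the block and the last.
- brush: Not part of the job: shoe brush with a dark wooden back, 150 x 48 x 38 mm.
- hammer: Not part of the job: hammer lying flat.
- awl: Not part of the job: awl with a wooden handle, lying flat, 150 mm long.
- spool: Not part of the job: wooden thread spool standing on end, 44 mm across, 50 mm high.
- glue: Not part of the job: metal can with a paper label, 72 mm across, 100 mm high.
- heel: Not part of the job: black rubber shoe heel, 64 x 56 x 20 mm.
Mind the look-alikes: they are no part of the job. What is shaped like the part that bears plate_center but black, blue or turquoise is not meant.

How it is judged:
By the outcome, as a careful person would: the job done as asked, in the order asked, and still so for the second after the job is handed in, with the robot touching nothing.
It also fails if it takes over 61 s, if anything falls off the work surface, if the arm or the gripper's body presses on something with over 40 N, if the wrist force passes 120 N, or if a joint passes its speed limit or range.

ROBOT

A 6-joint arm with a two-finger parallel gripper is mounted at the origin on the work surface. World frame = base frame: x ahead of the robot, y to its left, z up, the work surface at z = 0. Lengths are in m, angles in rad, forces in N, time in s.
With the tool pointing down it reaches from about 0.425 to 0.95 m from the base axis. Payload 14.7 kg.
Tool frame: the origin (TCP) lies at the very end of the fingers, on their centre line; the grasp point (between the pads) lies manip.pinch_z behind it (manip.pinch_z is the distance from the TCP to the grasp point, in m); z points along the fingers, y is the line along which they close (so a half turn about z gives the same grasp; the last joint's range is limited). The gripper opens to 85 mm and grips with 20 to 120 N. Pads are 22 mm wide; open, the fingers measure 114 mm over their backs; the gripper's body (76 mm by 85 mm) begins 54 mm behind the grasp point. The pads swing forward as they close: fully open they stand 13 mm farther back than shut.
Start: joints at [-1.259, 0.48, 1.596, -0, 1.065, -0.047], TCP at [0.228, -0.609, 0.231] pointing down, gripper open.
Joint ranges: [-2.75, 2.75], [-0.82, 2.05], [0.23, 2.67], [-1.56, 4.7], [0.09, 2.69], [-2.92, 2.92]. Speed limits (rad/s): [1.89, 1.89, 2.39, 3.01, 3.01, 3.01].

INTERFACE

Orientations are given as a unit quaternion [x, y, z, w].
In Python, from plant import manip gives the robot as it stands.
- The arm moves only by the tool step_arm, never from a script. Its arguments are lists of equal length, an entry for each row: "slide": the shift along the tool's x, y, z in mm, a list of three; "spin": the turn about the tool's z in rad; "gripper": the gripper's target within -1 to 1 (shut at 1, half-way at 0, fully open at -1). A call has 1 to 12 rows; each row is the pose to reach, as a shift and turn from the pose commanded when the call began, along the tool's axes at that moment; what a row does not reach only later rows make up. A row lasts 1/10 s, in which the tool goes at most 50 mm and 8.59 degrees, less where a joint would pass 70% of its speed; a pose out of reach is approached as far as the arm can. A call with a gripper value outside its range is refused whole. The fingers move at their own pace and stop on an object; "newtons" is the grip in N (left out, the last holds). Time passes only in rows, so rows that repeat a pose let the fingers close. It gives the time, the measured TCP pose, the force, the opening and the grip force at its end, in the units of the state.
- manip.read_state(): the state, without advancing time (a new reading comes with each control period).
- manip.snapshot(name): name is "side" or "top"; returns a dict with "img" (400x640x3 uint8, blue, green, red), "fx", "fy", "cx", "cy" (pixels), "distortion" ([k1, k2, p1, p2, k3] as OpenCV has them; the pictures are not rectified), "R" (3x3) and "t" (3): a world point X has camera coordinates R X + t. Camera axes: x right, y down, z forward; pixel columns grow to the right and rows downward; lengths in m; the calibration is good to about 2 mm. A picture is of the moment at which its call begins. There is no depth.
- manip.finish_job(): hands the job in; it is judged then, once.
Trained networks look in the newest picture that a camera, given by its name, has taken for a name from the list of things; names that differ only in an ending like _2 or _b are one class to them, and where a whole thing is asked for, a point or a joint stands for the part that bears it (a point fixed in the world has none). Each returns a list of dicts, best first, with "confidence" (0 to 1); they miss things now and then, are a little off and sometimes report something else, mostly with a low value. They report only what shows in the picture. A call takes as long as a camera call. They do not tell look-alikes from the thing itself.
- manip.outline_of(camera, thing): "region" (400x640 bool, what is visible of it) and "box" ([left, top, right, bottom] in pixels, round what is visible of it).
The state is a dict: "clock": time; "joints": joint angles; "dq": joint speeds; "joint_efforts": joint torques, N m; "eef_pos": TCP position; "eef_rot": TCP orientation; "wrist_force": force on the tool from outside, world axes, zero at the start; "ft_torque": the same for the moment, N m; "finger_gap": finger opening in m; "grip_force": force on a finger pad.
Only numpy, scipy, OpenCV 4.12 (cv2) and the standard library are available. Lean on these libraries where they do the work, as an engineer would, in place of code of your own. Each camera call takes 0.05 s, during which the arm holds its last target. There are 200 camera calls.

## Working session

There is one attempt and no reset: what is moved stays moved. The work goes in short steps, Python scripts to look and compute and a tool call to move; the robot and the scene stay as the last step left them, time stands still between calls to the robot, and variables do not carry over. Pictures are saved under pics/ and viewed, at most 10 in all, crops included, and the job is handed in when it is done.

Besides the shell and the picture viewer there is one more tool, called after "Emit:" as name([rows], argument=value, ...), one row to a line, values as JSON. step_arm: Moves the arm, as the interface text tells. Its arguments: {"type":"object","properties":{"slide":{"type":"array","items":{"type":"array","items":{"type":"number"}}},"spin":{"type":"array","items":{"type":"number"}},"gripper":{"type":"array","items":{"type":"number"}},"newtons":{"type":"number"}},"required":["slide","spin","gripper"]}

```bash
mkdir -p pics; ls; python3 - <<'E'
from plant import manip
import cv2,numpy as np
s=manip.read_state();print(s['clock'],s['eef_pos'],s['eef_rot'],s['finger_gap'],manip.pinch_z)
for n in('top','side'):
    d=manip.snapshot(n);cv2.imwrite(f'pics/{n}0.png',d['img'])
    print(n,d['fx'],d['fy'],d['cx'],d['cy'],d['distortion'],np.array(d['R']).round(4).tolist(),np.array(d['t']).round(4).tolist())
    for th in('plate_center','bed','last_top','tin','glue','spool','brush','hammer','awl','heel'):
        for r in manip.outline_of(n,th)[:3]: print(th,round(r['confidence'],2),np.round(r['box']).tolist(), int(r['region'].sum()))
E
```

```text
pics
0.0 [ 0.22814065 -0.60822333  0.23067526] [ 9.83951751e-01  1.78433770e-01 -8.12983252e-05 -5.79317814e-04] 0.08518445932756974 0.0187
top 516.1622695220965 516.1622695220965 316.5699320111422 205.87135168809306 [-0.05783464  0.          0.          0.          0.        ] [[0.0153, -0.9998, 0.0091], [-0.9914, -0.0164, -0.1298], [0.1299, -0.007, -0.9915]] [-0.0924, 0.4699, 1.4246]
plate_center 0.89 [344.0, 162.0, 373.0, 202.0] 680
plate_center 0.89 [409.0, 212.0, 430.0, 239.0] 429
plate_center 0.86 [347.0, 240.0, 369.0, 264.0] 307
bed 0.85 [325.0, 150.0, 384.0, 226.0] 1903
bed 0.58 [345.0, 162.0, 375.0, 202.0] 661
last_top 0.69 [205.0, 165.0, 250.0, 211.0] 1500
tin 0.91 [271.0, 204.0, 297.0, 231.0] 477
tin 0.38 [325.0, 150.0, 386.0, 224.0] 2064
glue 0.63 [423.0, 156.0, 450.0, 186.0] 715
spool 0.73 [140.0, 184.0, 157.0, 204.0] 257
brush 0.79 [231.0, 88.0, 268.0, 140.0] 895
hammer 0.6 [342.0, 91.0, 419.0, 162.0] 1002
awl 0.73 [292.0, 116.0, 314.0, 138.0] 222
heel 0.83 [147.0, 136.0, 175.0, 158.0] 406
side 399.8241362437328 399.8241362437328 320.9468937223344 202.80817438666858 [-0.0697438  0.         0.         0.         0.       ] [[0.9976, -0.0688, -0.0018], [-0.041, -0.5727, -0.8187], [0.0553, 0.8169, -0.5742]] [-0.4705, 0.0661, 1.2172]
plate_center 0.98 [279.0, 302.0, 327.0, 336.0] 858
plate_center 0.92 [247.0, 251.0, 290.0, 274.0] 582
plate_center 0.88 [258.0, 367.0, 320.0, 400.0] 1127
bed 0.93 [303.0, 223.0, 381.0, 278.0] 2467
last_top 0.73 [313.0, 160.0, 345.0, 195.0] 927
tin 0.51 [307.0, 225.0, 378.0, 278.0] 2372
glue 0.84 [368.0, 289.0, 400.0, 342.0] 1455
spool 0.56 [317.0, 143.0, 327.0, 162.0] 130
spool 0.56 [309.0, 220.0, 382.0, 278.0] 2518
brush 0.81 [383.0, 180.0, 421.0, 201.0] 632
brush 0.51 [305.0, 226.0, 381.0, 278.0] 2668
hammer 0.56 [388.0, 241.0, 446.0, 311.0] 937
hammer 0.49 [389.0, 205.0, 409.0, 231.0] 183
awl 0.76 [389.0, 203.0, 411.0, 230.0] 204
heel 0.54 [351.0, 149.0, 369.0, 162.0] 203
```

View pics/top0.png

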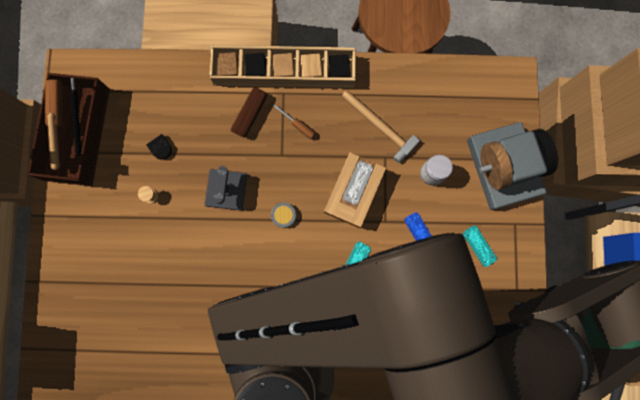

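View pics/side0.png

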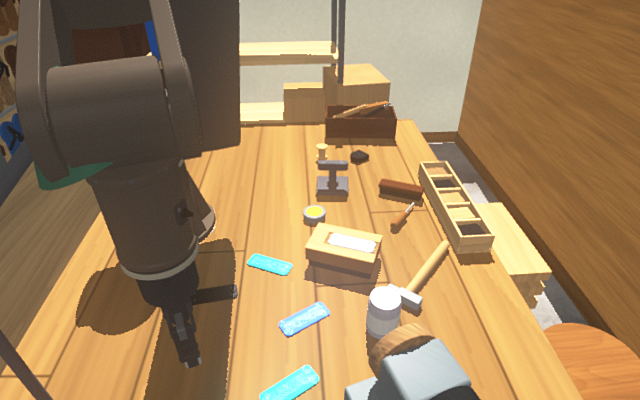

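Top picture: block around (355,188) with the bare-steel plate at (358,182), the last at (228,188), the tin at (284,215). The blue and turquoise plates are decoys. Next I'll measure with enlarged crops.

```bash
cat > h.py <<'E'
from plant import manip
import cv2,numpy as np
def K(d): return np.array([[d['fx'],0,d['cx']],[0,d['fy'],d['cy']],[0,0,1.]]),np.array(d['distortion'],float)
def proj(d,X):
    k,D=K(d);return cv2.projectPoints(np.atleast_2d(np.float64(X)),cv2.Rodrigues(np.array(d['R']))[0],np.array(d['t'],float),k,D)[0][:,0]
def onz(d,px,z):
    k,D=K(d);u=cv2.undistortPoints(np.float64(px).reshape(-1,1,2),k,D)[:,0]
    R=np.array(d['R']);c=-R.T@np.array(d['t']);r=np.c_[u,np.ones(len(u))]@R
    return c+r*((z-c[2])/r[:,2])[:,None]
def tri(a,pa,b,pb):
    f=[]
    for d,p in((a,pa),(b,pb)):
        k,D=K(d);f.append((cv2.undistortPoints(np.float64(p).reshape(-1,1,2),k,D)[:,0].T,np.c_[d['R'],d['t']]))
    X=cv2.triangulatePoints(f[0][1],f[1][1],f[0][0],f[1][0]);return (X[:3]/X[3]).T
E
python3 - <<'E'
from h import *
t=manip.snapshot('top');s=manip.snapshot('side')
def crop(d,x,y,w,h,f): return cv2.resize(d['img'][y:y+h,x:x+w],(w*f,h*f),interpolation=cv2.INTER_CUBIC)
a=crop(t,315,145,80,90,3*1+1)  # 320x360
b=crop(s,297,215,95,70,4)      # 380x280
c=crop(t,195,155,80,60,4)
e=crop(s,305,150,50,55,4)
im=np.zeros((600,800,3),np.uint8)
im[:360,:320]=a;im[:280,330:710]=b;im[360:600,:320]=c;im[300:520,330:530]=e
cv2.imwrite('pics/m.png',im)
print(proj(t,[[.6,0,.05]]),)
for d,n in((t,'top'),(s,'side')):
  for th in('plate_center','bed','last_top','tin'):
    for r in manip.outline_of(n,th)[:4]:
        m=r['region'].astype(np.uint8);pts=np.argwhere(m)[:,::-1]
        c,wh,an=cv2.minAreaRect(pts.astype(np.float32))
        print(n,th,round(r['confidence'],2),pts.mean(0).round(1),np.round(c,1),np.round(wh,1),round(an,1),np.mean(d['img'][r['region']],0).round())
        if n=='top': print('  z.06',onz(d,cv2.boxPoints((c,wh,an)),.06).round(3).tolist())
E
```

```text
[[287.18369497 159.1980687 ]]
top plate_center 0.81 [357.8 181.4] [357.6 181.8] [16.4 42.3] 23.2 [172. 175. 175.]
  z.06 [[0.491, -0.154, 0.06], [0.601, -0.2, 0.06], [0.584, -0.242, 0.06], [0.473, -0.196, 0.06]]
top plate_center 0.64 [479.4 245.6] [479.4 245.6] [41.9 15.5] 56.3 [166. 172.  49.]
  z.06 [[0.4, -0.486, 0.06], [0.424, -0.523, 0.06], [0.329, -0.586, 0.06], [0.305, -0.549, 0.06]]
top plate_center 0.56 [417.1 226.3] [416.8 226.1] [25.9 15.7] 63.4 [194.  87.  41.]
  z.06 [[0.438, -0.327, 0.06], [0.458, -0.366, 0.06], [0.394, -0.398, 0.06], [0.374, -0.359, 0.06]]
top plate_center 0.51 [358.8 252.2] [358.8 254.4] [15.2 24.1] 26.6 [175. 181.  54.]
  z.06 [[0.315, -0.169, 0.06], [0.374, -0.198, 0.06], [0.356, -0.236, 0.06], [0.297, -0.206, 0.06]]
top bed 0.73 [352.8 193. ] [354.1 189.5] [40.2 65.1] 23.2 [101. 151. 196.]
  z.06 [[0.452, -0.102, 0.06], [0.622, -0.172, 0.06], [0.579, -0.276, 0.06], [0.41, -0.204, 0.06]]
top last_top 0.9 [225.5 189. ] [226. 188.] [38.6 42. ] 10.8 [64. 63. 64.]
  z.06 [[0.465, 0.229, 0.06], [0.581, 0.212, 0.06], [0.563, 0.105, 0.06], [0.446, 0.123, 0
[... 534 characters left out ...]
97 [269.9 264. ] [269.7 263.7] [43.2 14.4] 16.5 [248. 250. 146.]
side plate_center 0.97 [303.4 318.6] [303.8 318.6] [18.3 52. ] 64.1 [252. 235. 190.]
side plate_center 0.83 [213.5 294.2] [213.2 294.3] [14.5 47.1] 82.9 [47. 55. 64.]
side plate_center 0.61 [292.1 385. ] [289.8 387.9] [23.3 60.9] 59.0 [250. 251. 151.]
side bed 0.78 [340.5 251.7] [341.4 249.5] [73.1 44.4] 12.3 [134. 178. 198.]
side last_top 0.59 [331.9 177.8] [331.5 177.5] [35. 31.] 90.0 [113. 124. 142.]
side last_top 0.2 [341.3 251.5] [342.5 249.4] [73.  46.1] 14.0 [134. 178. 198.]
side tin 0.76 [313.5 213.4] [313.5 213.5] [19. 21.] 90.0 [145. 201. 212.]
side tin 0.5 [358.2 155.7] [358.3 155.4] [12.1 17.3] 68.2 [ 64.  82. 105.]
```

View pics/m.png

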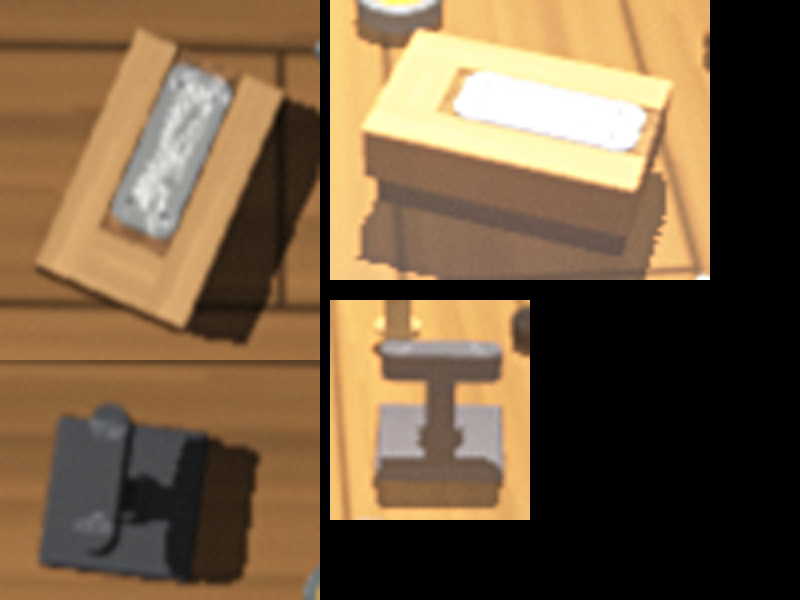

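The montage shows the groove's open end is the far end, up in the top view (top-face corners at about (349,152) and (386,169)). The last's foot runs near-vertically in the top view, centred near (221,185). Now I'll triangulate these.

```bash
cat >> h.py <<'E'
from scipy.spatial.transform import Rotation as Ro
def goto(x,y,z,yaw):  # target tcp, tool x heading yaw (deg), pointing down
    s=manip.read_state();R=Ro.from_quat(s['eef_rot']).as_matrix()
    h=np.degrees(np.arctan2(R[1,0],R[0,0]))
    print('t',s['clock'],'pos',s['eef_pos'].round(4) if hasattr(s['eef_pos'],'round') else s['eef_pos'],'yaw',h.round(2),'slide mm',(R.T@(np.array([x,y,z])-s['eef_pos'])*1000).round(1),'spin',round(np.radians((h-yaw+180)%360-180),4),'F',np.round(s['wrist_force'],1))
E
python3 - <<'E'
from h import *
t=manip.snapshot('top');s=manip.snapshot('side')
def tp(x,y): return (315-.375+x/4,145-.375+y/4)
def sp(x,y): return (297-.375+(x-330)/4,215-.375+y/4)
T=[tp(284,97),tp(138,30),tp(37,266),tp(187,328)]
S=[sp(640,190),sp(672,80),sp(420,30),sp(365,132)]
X=tri(t,T,s,S);print(X.round(4));print(X.mean(0))
for i,j in((3,0),(2,1),(0,1),(3,2)):
    v=X[j]-X[i];print(np.linalg.norm(v[:2]).round(4),np.degrees(np.arctan2(v[1],v[0])).round(2))
# plate ends in montage, top and side (plate spans)
P=onz(t,[tp(205,73),tp(140,230),tp(114,222),tp(176,235)],X[:,2].mean()+.001);print('plate far,near ends',P.round(4))
# last: foot ends top
L=[(195-.375+110/4,155-.375+(405-360)/4),(195-.375+97/4,155-.375+(553-360)/4)]
print('last',onz(t,L,.1).round(4), onz(t,[(195-.375+60/4,155-.375+(417-360)/4),(195-.375+205/4,155-.375+(435-360)/4),(195-.375+190/4,155-.375+(578-360)/4),(195-.375+40/4,155-.375+(565-360)/4)],.02).round(4))
print('last side',onz(s,[(305-.375+(378-330)/4,150-.375+50/4),(305-.375+(501-330)/4,150-.375+50/4)],.1).round(4))
cv2.imwrite('pics/l.png',np.hstack([cv2.resize(t['img'][160:216,195:255],(480,448),interpolation=cv2.INTER_LANCZOS4),cv2.resize(s['img'][155:211,310:350],(320,448),interpolation=cv2.INTER_LANCZOS4)]))
E
```

```text
[[ 0.5795 -0.276   0.0643]
 [ 0.6221 -0.1735  0.066 ]
 [ 0.456  -0.1049  0.0646]
 [ 0.4143 -0.2085  0.0638]]
[ 0.51799519 -0.19071266  0.06466749]
0.1785 -22.24
0.1797 -22.43
0.111 67.41
0.1116 68.04
plate far,near ends [[ 0.5899 -0.2203  0.0657]
 [ 0.4787 -0.1757  0.0657]
 [ 0.4839 -0.1577  0.0657]
 [ 0.4756 -0.2005  0.0657]]
last [[0.5675 0.1736 0.1   ]
 [0.466  0.1783 0.1   ]] [[0.5748 0.2237 0.02  ]
 [0.5633 0.119  0.02  ]
 [0.4599 0.1262 0.02  ]
 [0.4675 0.2333 0.02  ]]
last side [[0.4695 0.1752 0.1   ]
 [0.5715 0.1679 0.1   ]]
```

View pics/l.png

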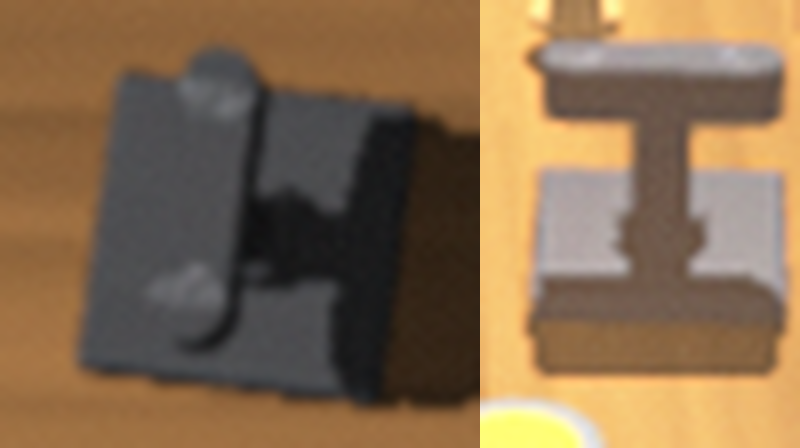

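The crop shows the foot's right edge running (262,95) to (240,300), its ends at (217,47) and (198,352), and its top face in the side view spanning x 535–783, y 42–73. I'll fit the foot pose to these and start the approach.

```bash
python3 - <<'E'
from h import *
from scipy.optimize import least_squares as ls
t=manip.snapshot('top');s=manip.snapshot('side')
tp=lambda x,y:(195-.44+x/8,160-.44+y/8); sp=lambda x,y:(310-.44+(x-480)/8,155-.44+y/8)
A=onz(t,[tp(262,95),tp(251,195),tp(241,290),tp(219,47),tp(196,352),tp(181,80)],.1)
B=onz(s,[sp(600,42),sp(720,44),sp(600,72),sp(720,74),sp(537,57),sp(783,58)],.1)
def sd(P,p):
    c,n=np.cos(p[2]),np.sin(p[2]);q=(P[:,:2]-p[:2])@np.array([[c,-n],[n,c]])
    q[:,0]-=np.clip(q[:,0],-.038,.038);return np.hypot(*q.T)-.013
for Q in(A,B,np.vstack([A,B])):
    r=ls(lambda p:sd(Q,p),[.516,.174,-.08]);print(r.x[:2].round(4),np.degrees(r.x[2]).round(2),(r.fun*1000).round(1))
# base corners at z=.02 in both
# plate: threshold grey in top image
im=t['img'][145:235,315:395].astype(int);m=((abs(im[...,0]-im[...,2])<25)&(im.sum(2)>250)).astype(np.uint8)
c,wh,an=cv2.minAreaRect(np.argwhere(cv2.morphologyEx(m,cv2.MORPH_OPEN,np.ones((3,3))))[:,::-1].astype(np.float32))
b=onz(t,cv2.boxPoints(((c[0]+315,c[1]+145),wh,an)),.0655);print(b.round(4),b.mean(0).round(4),wh)
goto(.525,-.193,.13,-22.4)
E
```

```text
[0.5165 0.1747] -2.82 [ 1.   0.4 -0.2  1.3  1.4  1. ]
[0.5209 0.1737] -5.99 [-0.2 -0.3 -0.3 -0.2  0.3  0.3]
[0.5188 0.1743] -4.14 [-0.1  0.   0.3 -0.7  3.7  2.1  0.2 -1.4 -0.7  0.9 -1.9  2.4]
[[ 0.4881 -0.153   0.0655]
 [ 0.5991 -0.1988  0.0655]
 [ 0.5812 -0.2417  0.0655]
 [ 0.4705 -0.1955  0.0655]] [ 0.5347 -0.1973  0.0655] (16.675920486450195, 42.54328918457031)
t 1.8 pos [ 0.2282 -0.6086  0.2313] yaw 20.56 slide mm [ 423.8 -284.9  101.3] spin 0.7497 F [-0.6 -0.3  0.1]
```

Emit:
step_arm([
  [45,-30,5],
  [90,-60,10],
  [130,-90,15],
  [175,-120,20],
  [220,-150,25],
  [260,-175,30],
  [305,-205,40],
  [345,-232,50],
  [385,-260,60],
  [424,-285,70],
  [424,-285,85],
  [424,-285,85],
], spin=[0.1,0.2,0.3,0.4,0.5,0.6,0.7,0.75,0.75,0.75,0.75,0.75], gripper=[1,1,1,1,1,1,1,1,1,1,1,1], newtons=30)

```text
clock: 3.0
eef_pos: [0.5254, -0.1903, 0.1445]
eef_rot: [0.981, -0.193, -0.001, -0.0]
wrist_force: [0.2, 0.0, 0.0]
finger_gap: 0.0002
grip_force: 0.0
```

```bash
python3 -c "
from h import *
goto(.525,-.193,.068,-22.4)"
```

```text
t 3.0 pos [ 0.5254 -0.1903  0.1445] yaw -22.23 slide mm [ 0.8  2.7 76.5] spin 0.0029 F [0.2 0.  0. ]
```

Emit:
step_arm([
  [1,2.5,25],
  [1,2.5,50],
  [1,2.5,65],
  [1,2.5,72],
  [1,2.5,75],
  [1,2.5,76],
  [1,2.5,77],
  [1,2.5,78],
  [1,2.5,78],
], spin=[0,0,0,0,0,0,0,0,0], gripper=[1,1,1,1,1,1,1,1,1])

```text
clock: 3.9
eef_pos: [0.5254, -0.1956, 0.0686]
eef_rot: [0.981, -0.194, 0.0, 0.0]
wrist_force: [0.9, 0.0, 0.3]
finger_gap: -0.0001
grip_force: 0.0
```

Emit:
step_arm([
  [0,0,0.5],
  [0,0,1],
  [0,0,1.5],
  [0,0,1.5],
], spin=[0,0,0,0], gripper=[1,1,1,1])

```text
clock: 4.3
eef_pos: [0.5252, -0.1955, 0.0668]
eef_rot: [0.981, -0.194, 0.0, -0.0]
wrist_force: [0.5, -0.2, 1.1]
finger_gap: 0.0
grip_force: 0.7
```

Emit:
step_arm([
  [0,0,0.5],
  [0,0,1],
  [0,0,1.5],
  [0,0,1.5],
], spin=[0,0,0,0], gripper=[1,1,1,1])

```text
clock: 4.7
eef_pos: [0.5252, -0.1956, 0.0652]
eef_rot: [0.981, -0.194, 0.0, -0.0]
wrist_force: [0.5, -0.5, 1.5]
finger_gap: 0.0
grip_force: 0.7
```

Emit:
step_arm([
  [0,0,0.5],
  [0,0,1],
  [0,0,1.5],
  [0,0,1.5],
], spin=[0,0,0,0], gripper=[1,1,1,1])

```text
clock: 5.1
eef_pos: [0.5252, -0.1955, 0.0637]
eef_rot: [0.981, -0.194, 0.0, -0.0]
wrist_force: [0.6, 0.7, 0.9]
finger_gap: 0.0002
grip_force: 0.7
```

Emit:
step_arm([
  [0,0,0.5],
  [0,0,1],
  [0,0,1.5],
  [0,0,1.5],
], spin=[0,0,0,0], gripper=[1,1,1,1])

```text
clock: 5.5
eef_pos: [0.5252, -0.1955, 0.0622]
eef_rot: [0.981, -0.194, -0.0, -0.0]
wrist_force: [0.2, 0.2, 1.9]
finger_gap: 0.0001
grip_force: 0.7
```

Emit:
step_arm([
  [0,0,0.5],
  [0,0,1],
  [0,0,1.5],
  [0,0,1.5],
], spin=[0,0,0,0], gripper=[1,1,1,1])

```text
clock: 5.9
eef_pos: [0.5252, -0.1955, 0.0607]
eef_rot: [0.981, -0.194, 0.0, -0.0]
wrist_force: [2.0, 0.1, 1.8]
finger_gap: 0.0002
grip_force: 0.7
```

Emit:
step_arm([
  [0,0,0.5],
  [0,0,1],
  [0,0,1.5],
  [0,0,1.5],
], spin=[0,0,0,0], gripper=[1,1,1,1])

```text
clock: 6.3
eef_pos: [0.5252, -0.1956, 0.0592]
eef_rot: [0.981, -0.194, 0.0, 0.0]
wrist_force: [0.9, -0.1, 1.1]
finger_gap: 0.0
grip_force: 0.7
```

Emit:
step_arm([
  [0,0,0.5],
  [0,0,1],
  [0,0,1.5],
  [0,0,1.5],
], spin=[0,0,0,0], gripper=[1,1,1,1])

```text
clock: 6.7
eef_pos: [0.5252, -0.1956, 0.0577]
eef_rot: [0.981, -0.194, -0.0, -0.0]
wrist_force: [0.5, 0.5, 0.9]
finger_gap: -0.0
grip_force: 0.7
```

Emit:
step_arm([
  [0,0,0.5],
  [0,0,1],
  [0,0,1.5],
  [0,0,1.5],
], spin=[0,0,0,0], gripper=[1,1,1,1])

```text
clock: 7.1
eef_pos: [0.5252, -0.1956, 0.0562]
eef_rot: [0.981, -0.194, 0.0, -0.0]
wrist_force: [1.5, -0.1, 0.9]
finger_gap: -0.0003
grip_force: 0.7
```

Emit:
step_arm([
  [0,0,0.5],
  [0,0,1],
  [0,0,1.5],
  [0,0,1.5],
], spin=[0,0,0,0], gripper=[1,1,1,1])

```text
clock: 7.5
eef_pos: [0.5251, -0.1956, 0.0547]
eef_rot: [0.981, -0.194, -0.0, -0.0]
wrist_force: [1.0, -0.6, 1.1]
finger_gap: -0.0003
grip_force: 0.7
```

Emit:
step_arm([
  [0,0,0.5],
  [0,0,1],
  [0,0,1.5],
  [0,0,1.5],
], spin=[0,0,0,0], gripper=[1,1,1,1])

```text
clock: 7.9
eef_pos: [0.5252, -0.1956, 0.0533]
eef_rot: [0.981, -0.194, 0.0, 0.0]
wrist_force: [0.1, -0.1, 3.1]
finger_gap: -0.0002
grip_force: 1.6
```

Emit:
step_arm([
  [0,0,0.2],
  [0,0,0.4],
  [0,0,0.4],
  [0,0,0.4],
], spin=[0,0,0,0], gripper=[1,1,1,1])

```text
clock: 8.3
eef_pos: [0.5252, -0.1956, 0.053]
eef_rot: [0.981, -0.194, 0.0, 0.0]
wrist_force: [-0.4, 0.1, 5.4]
finger_gap: -0.0001
grip_force: 2.9
```

Emit:
step_arm([
  [0,0,0.15],
  [1,0,0.15],
  [3,0,0.15],
  [6,0,0.15],
  [9,0,0.15],
  [12,0,0.15],
  [15,0,0.15],
  [18,0,0.15],
  [20,0,0.15],
  [20,0,0.15],
], spin=[0,0,0,0,0,0,0,0,0,0], gripper=[1,1,1,1,1,1,1,1,1,1])

```text
clock: 9.3
eef_pos: [0.5432, -0.203, 0.0528]
eef_rot: [0.981, -0.194, -0.001, -0.0]
wrist_force: [-2.6, 1.5, 8.0]
finger_gap: -0.0
grip_force: 4.1
```

```bash
python3 - <<'E'
from h import *
goto(.525,-.193,.068,-22.4)
t=manip.snapshot('top');s=manip.snapshot('side')
f=lambda d,x,y,w,h,k:cv2.resize(d['img'][y:y+h,x:x+w],(w*k,h*k),interpolation=cv2.INTER_CUBIC)
cv2.imwrite('pics/p1.png',np.hstack([f(t,315,140,80,95,4),f(s,297,195,95,95,4)]))
E
```

```text
t 9.3 pos [ 0.5432 -0.203   0.0528] yaw -22.41 slide mm [-20.7  -2.3 -15.2] spin -0.0002 F [-2.6  1.5  8. ]
```

View pics/p1.png

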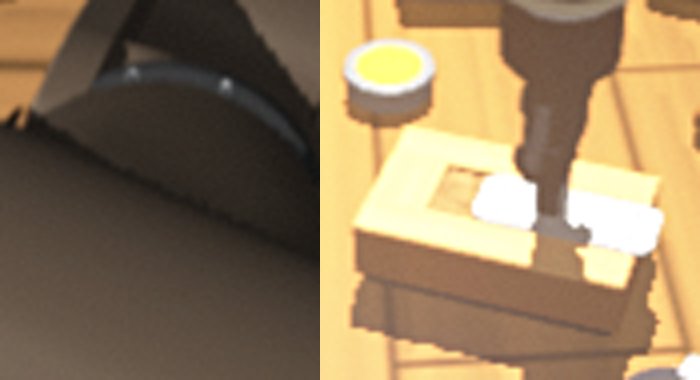

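The side crop shows the plate now reaching past the block's edge, its near end at (480,200) and its far end at (658,235), so it travels with the finger. I'll go on.

Emit:
step_arm([
  [2,0,-0.1],
  [5,0,-0.1],
  [8,0,-0.1],
  [11,0,-0.1],
  [14,0,-0.1],
  [17,0,-0.1],
  [20,0,-0.1],
  [23,0,-0.1],
  [26,0,-0.1],
  [29,0,-0.1],
  [31,0,-0.1],
  [31,0,-0.1],
], spin=[0,0,0,0,0,0,0,0,0,0,0,0], gripper=[1,1,1,1,1,1,1,1,1,1,1,1])

```text
clock: 10.6
eef_pos: [0.572, -0.2149, 0.0529]
eef_rot: [0.981, -0.194, -0.0, -0.0]
wrist_force: [-2.0, 1.8, 6.3]
finger_gap: 0.0003
grip_force: 3.4
```

```bash
python3 - <<'E'
from h import *
goto(.525,-.193,.068,-22.4)
s=manip.snapshot('side')
f=lambda d,x,y,w,h,k:cv2.resize(d['img'][y:y+h,x:x+w],(w*k,h*k),interpolation=cv2.INTER_CUBIC)
cv2.imwrite('pics/p2.png',f(s,297,215,110,75,6))
# predicted corners: block edge and groove
e=np.array([.6008,-.2248]);u=np.array([np.cos(np.radians(-22.4)),np.sin(np.radians(-22.4))]);v=np.array([-u[1],u[0]])
z=.0528
P=[[*(e+a*u+b*v),z-(.001 if abs(b)>.03 else 0)] for a,b in((0,.055),(0,-.055),(.04,0),(-.08,0),(.04,-.023),(-.08,.023))]
print(((proj(s,P)-[297,215])*6).round())
E
```

```text
t 10.6 pos [ 0.572  -0.2149  0.0529] yaw -22.41 slide mm [-51.8  -2.3 -15.1] spin -0.0002 F [-2.   1.8  6.3]
[[502. 144.]
 [449. 307.]
 [568. 240.]
 [299. 182.]
 [558. 275.]
 [312. 150.]]
```

View pics/p2.png

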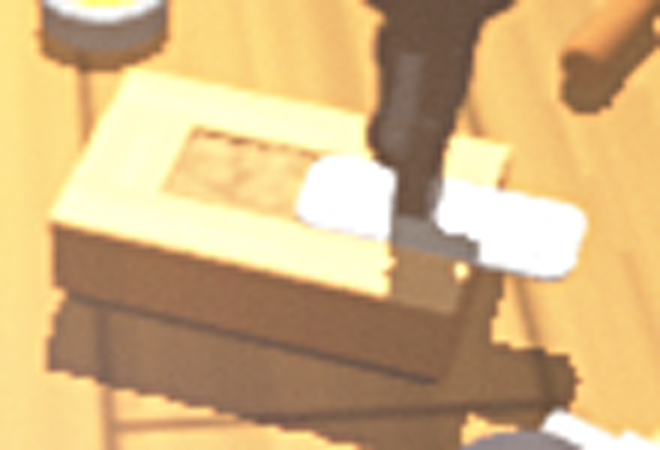

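```bash
python3 - <<'E'
from h import *
s=manip.snapshot('side')
u=np.array([np.cos(np.radians(-22.4)),np.sin(np.radians(-22.4))]);v=np.array([-u[1],u[0]])
c=np.array([.572,-.2149])
P=[[*(c+a*u+b*v),.0529+h] for h in (0,.03) for a,b in((0,0),(-.011,-.01),(.011,-.01),(.011,.01))]
print(((proj(s,P)-[297,215])*6).round())
E
```

```text
[[407. 208.]
 [377. 217.]
 [427. 228.]
 [437. 199.]
 [412. 155.]
 [381. 165.]
 [432. 175.]
 [442. 146.]]
```

Emit:
step_arm([
  [0,0,-2],
  [0,0,-10],
  [10,0,-40],
  [30,0,-60],
  [46,-2,-60],
  [46,-2,-60],
  [46,-2,-60],
], spin=[0,0,0,0,0,0,0], gripper=[1,1,1,-1,-1,-1,-1])

```text
clock: 11.4
eef_pos: [0.615, -0.2304, 0.1127]
eef_rot: [0.981, -0.194, -0.0, -0.0]
wrist_force: [-0.0, 0.9, 0.7]
finger_gap: 0.0583
grip_force: 0.0
```

```bash
python3 - <<'E'
from h import *
goto(.525,-.193,.068,-22.4)
s=manip.snapshot('side');t=manip.snapshot('top')
f=lambda d,x,y,w,h,k:cv2.resize(d['img'][y:y+h,x:x+w],(w*k,h*k),interpolation=cv2.INTER_CUBIC)
cv2.imwrite('pics/p3.png',np.hstack([f(s,297,185,110,100,5)[:475],f(t,325,140,50,95,5)]))
E
```

```text
t 11.4 pos [ 0.615  -0.2304  0.1127] yaw -22.41 slide mm [-97.5  -0.3  44.8] spin -0.0002 F [-0.   0.9  0.7]
```

View pics/p3.png

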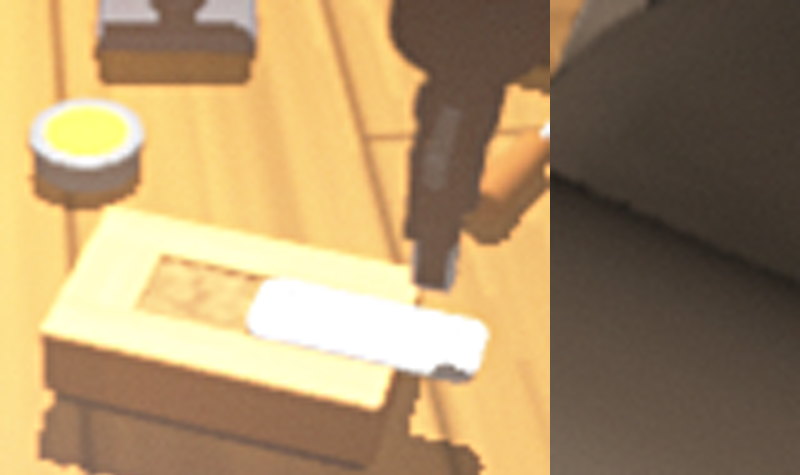

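Emit:
step_arm([
  [0.5,0.5,0],
  [0.5,0.5,0],
  [0.5,0.5,0],
  [0.5,0.5,0],
], spin=[0,0,0,0], gripper=[-1,-1,-1,-1])

```text
clock: 11.9
eef_pos: [0.6158, -0.2313, 0.1128]
eef_rot: [0.981, -0.194, -0.0, -0.0]
wrist_force: [-0.6, -0.4, -0.4]
finger_gap: 0.0856
grip_force: 0.0
```

```bash
python3 - <<'E'
from h import *
print(manip.pinch_z,[a for a in dir(manip) if a[0]!='_'],manip.read_state()['finger_gap'])
goto(.6156,-.2309,.0335,-22.4)
E
```

```text
0.0187 ['IKError', 'finish_job', 'outline_of', 'pinch_z', 'read_state', 'snapshot'] 0.0856045052481203
t 11.9 pos [ 0.6158 -0.2313  0.1128] yaw -22.42 slide mm [-0.3 -0.3 79.3] spin -0.0003 F [-0.6 -0.4 -0.4]
```

Emit:
step_arm([
  [0,0,20],
  [0,0,45],
  [0,0,65],
  [0,0,77],
  [0,0,82],
  [0,0,82],
  [0,0,82],
], spin=[0,0,0,0,0,0,0], gripper=[-1,-1,-1,-1,-1,-1,-1], newtons=40)

```text
clock: 12.6
eef_pos: [0.6164, -0.2315, 0.0316]
eef_rot: [0.981, -0.194, 0.0, 0.0]
wrist_force: [0.6, -0.0, -0.5]
finger_gap: 0.0857
grip_force: 0.0
```

Emit:
step_arm([
  [0,0,0],
  [0,0,0],
  [0,0,0],
  [0,0,0],
  [0,0,0],
  [0,0,0],
  [0,0,0],
  [0,0,0],
], spin=[0,0,0,0,0,0,0,0], gripper=[0,0.2,0.4,1,1,1,1,1], newtons=50)

```text
clock: 13.4
eef_pos: [0.6162, -0.2315, 0.0311]
eef_rot: [0.981, -0.194, 0.0, 0.0]
wrist_force: [1.6, -1.2, 6.0]
finger_gap: 0.0443
grip_force: 50.3
```

Emit:
step_arm([
  [0,0,-1],
  [0,0,-4],
  [0,0,-10],
  [0,0,-20],
  [0,0,-40],
  [0,0,-65],
  [0,0,-90],
  [0,0,-110],
  [0,0,-110],
], spin=[0,0,0,0,0,0,0,0,0], gripper=[1,1,1,1,1,1,1,1,1], newtons=60)

```text
clock: 14.3
eef_pos: [0.6174, -0.232, 0.1445]
eef_rot: [0.981, -0.194, 0.002, 0.001]
wrist_force: [0.3, 0.9, -1.0]
finger_gap: 0.044
grip_force: 61.2
```

```bash
python3 - <<'E'
from h import *
goto(.525,-.193,.068,-22.4);print(manip.read_state()['finger_gap'])
s=manip.snapshot('side')
cv2.imwrite('pics/p4.png',cv2.resize(s['img'][150:285,280:420],(700,600)[::1] and (700,675),interpolation=cv2.INTER_CUBIC)[:600])
c=np.array(manip.read_state()['eef_pos']);u=np.array([np.cos(np.radians(-22.4)),np.sin(np.radians(-22.4)),0]);v=np.array([-u[1],u[0],0]);z=np.array([0,0,.0197])
print(((proj(s,[c+z+a*u+b*v for a,b in((0,0),(.024,0),(-.096,0),(.024,-.023),(-.096,-.023),(.011,-.023),(-.011,-.023))])-[280,150])*5).round())
E
```

```text
t 14.3 pos [ 0.6174 -0.232   0.1445] yaw -22.41 slide mm [-100.7   -0.8   76. ] spin -0.0002 F [ 0.3  0.9 -1. ]
0.04396555829751342
[[535. 348.]
 [584. 357.]
 [344. 311.]
 [576. 385.]
 [332. 337.]
 [549. 380.]
 [503. 371.]]
```

View pics/p4.png

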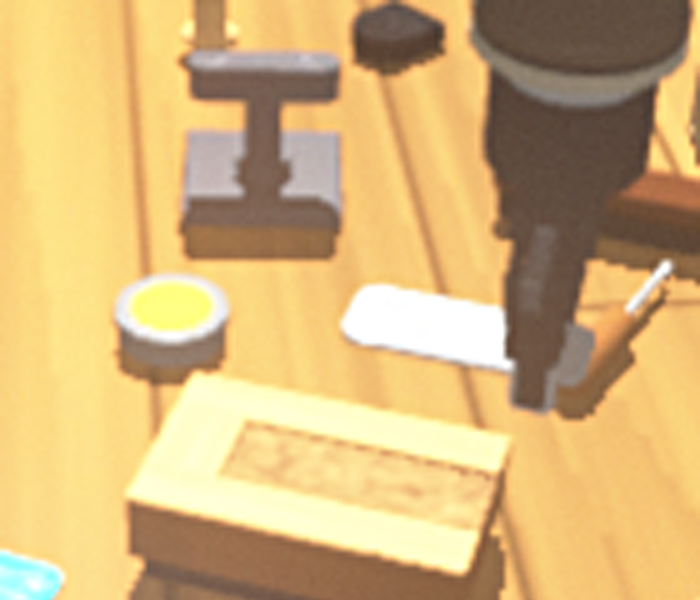

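The side view shows the plate held and roughly level, the free end perhaps slightly low, spanning (345,335) to (592,355). The block is in place with the groove empty. I'll go over the last.

```bash
python3 -c "
from h import *
goto(.5524,.1717,.145,-4.5)"
```

```text
t 14.35 pos [ 0.6166 -0.2317  0.1428] yaw -22.41 slide mm [-213.2 -348.4   -2.9] spin -0.3126 F [ 0.6 -0.2 -1.2]
```

Emit:
step_arm([
  [-5,-10,-3],
  [-20,-32,-3],
  [-43,-70,-3],
  [-67,-110,-3],
  [-92,-150,-3],
  [-116,-190,-3],
  [-141,-230,-3],
  [-165,-270,-3],
  [-187,-306,-3],
  [-203,-332,-3],
  [-211,-345,-3],
  [-213,-348,-3],
], spin=[-0.02,-0.06,-0.1,-0.14,-0.18,-0.22,-0.26,-0.29,-0.3,-0.313,-0.313,-0.313], gripper=[1,1,1,1,1,1,1,1,1,1,1,1])

```text
clock: 15.55
eef_pos: [0.5505, 0.1732, 0.1432]
eef_rot: [0.999, -0.038, -0.001, 0.0]
wrist_force: [-0.2, -0.4, -1.1]
finger_gap: 0.0443
grip_force: 61.3
```

```bash
python3 - <<'E'
from h import *
goto(.5524,.1717,.125,-4.5)
s=manip.snapshot('side');t=manip.snapshot('top')
f=lambda d,x,y,w,h,k:cv2.resize(d['img'][y:y+h,x:x+w],(w*k,h*k),interpolation=cv2.INTER_CUBIC)
cv2.imwrite('pics/p5.png',np.hstack([f(s,300,110,65,95,6),f(t,190,140,65,95,6)]))
c=np.array(manip.read_state()['eef_pos']);a=np.radians(-4.5);u=np.array([np.cos(a),np.sin(a),0]);v=np.array([-u[1],u[0],0]);z=np.array([0,0,.0197])
for d,o in((s,[300,110]),(t,[190,140])): print(((proj(d,[c+z+a*u+b*v for a,b in((.024,0),(-.096,0),(.024,-.023),(-.096,-.023),(-.096,.023))])-o)*6).round().tolist())
E
```

```text
t 15.55 pos [0.5505 0.1732 0.1432] yaw -4.34 slide mm [ 2.   1.3 18.2] spin 0.0028 F [-0.2 -0.4 -1.1]
[[295.0, 209.0], [73.0, 208.0], [297.0, 228.0], [71.0, 228.0], [74.0, 189.0]]
[[177.0, 108.0], [144.0, 382.0], [230.0, 113.0], [197.0, 387.0], [91.0, 377.0]]
```

View pics/p5.png

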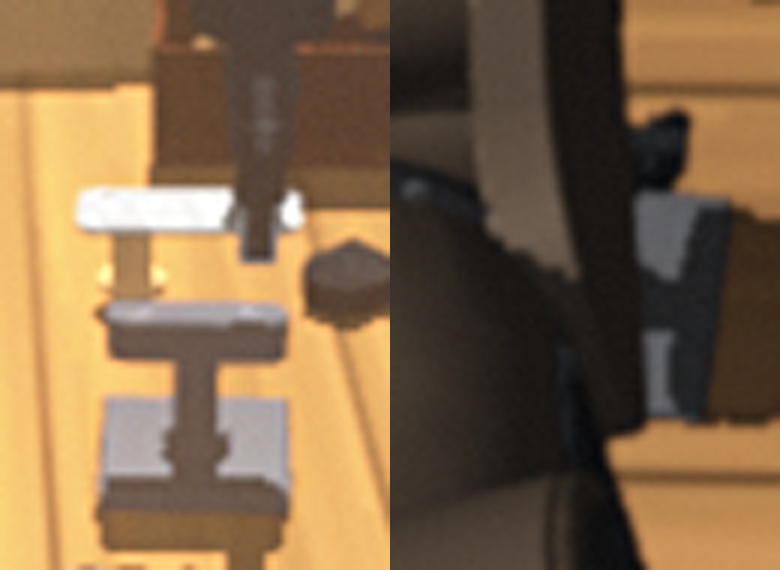

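The side view shows the plate level over the last: plate x 75–303 at row 209, foot x 102–289 at row 314. Next I'll compute the relative offset.

```bash
python3 - <<'E'
from h import *
s=manip.snapshot('side')
q=lambda x,y:(300-.42+x/6,110-.42+y/6)
for z in(.163,.167):
  P=onz(s,[q(75,209),q(303,209),q(189,187),q(189,231)],z);print(P.round(4).tolist(),P[:2].mean(0).round(4))
F=onz(s,[q(102,314),q(289,315),q(195,303),q(195,327)],.1);print(F.round(4).tolist(),F[:2].mean(0).round(4))
E
```

```text
[[0.4555, 0.181, 0.163], [0.5787, 0.1722, 0.163], [0.5195, 0.2032, 0.163], [0.5148, 0.1508, 0.163]] [0.5171 0.1766 0.163 ]
[[0.4552, 0.1731, 0.167], [0.5775, 0.1644, 0.167], [0.5187, 0.1951, 0.167], [0.514, 0.1431, 0.167]] [0.5163 0.1687 0.167 ]
[[0.4694, 0.1766, 0.1], [0.5728, 0.1681, 0.1], [0.522, 0.1854, 0.1], [0.5195, 0.1584, 0.1]] [0.5211 0.1724 0.1   ]
```

```bash
python3 -c "
from h import *
goto(.554,.1712,.086,-4.7)"
```

```text
t 15.7 pos [0.5514 0.1709 0.1435] yaw -4.48 slide mm [ 2.6 -0.5 57.5] spin 0.0038 F [-0.5 -0.4 -0.9]
```

Emit:
step_arm([
  [2.5,-0.3,3],
  [2.5,-0.3,10],
  [2.5,-0.3,20],
  [2.5,-0.3,32],
  [2.5,-0.3,42],
  [2.5,-0.3,49],
  [2.5,-0.3,53],
  [2.5,-0.3,54],
  [2.5,-0.3,54],
  [2.5,-0.3,54],
], spin=[0.004,0.004,0.004,0.004,0.004,0.004,0.004,0.004,0.004,0.004], gripper=[1,1,1,1,1,1,1,1,1,1])

```text
clock: 16.7
eef_pos: [0.5544, 0.1718, 0.0902]
eef_rot: [0.999, -0.041, 0.0, -0.0]
wrist_force: [-0.2, 0.8, -2.0]
finger_gap: 0.0443
grip_force: 61.3
```

```bash
python3 - <<'E'
from h import *
goto(.554,.1712,.0822,-4.7)
s=manip.snapshot('side')
f=lambda d,x,y,w,h,k:cv2.resize(d['img'][y:y+h,x:x+w],(w*k,h*k),interpolation=cv2.INTER_CUBIC)
cv2.imwrite('pics/p6.png',f(s,302,140,60,60,10))
c=np.array(manip.read_state()['eef_pos'])
def q(P): return ((proj(s,P)-[302,140]+.45)*10).round().tolist()
a=np.radians(-4.6);u=np.array([np.cos(a),np.sin(a),0]);v=np.array([-u[1],u[0],0]);o=np.array([.5165,.174,.1])
print('foot',q([o-.051*u,o+.051*u,o-.013*v,o-[0,0,.026]-.025*u-.013*v]));o=c-.036*u;o[2]=c[2]+.0198
print('plate',q([o-.06*u,o+.06*u,o-.023*v,o+.023*v]))
E
```

```text
t 16.7 pos [0.5544 0.1718 0.0902] yaw -4.7 slide mm [-0.4  0.6  8. ] spin -0.0001 F [-0.2  0.8 -2. ]
foot [[139.0, 222.0], [445.0, 223.0], [292.0, 242.0], [216.0, 309.0]]
plate [[117.0, 194.0], [479.0, 196.0], [299.0, 229.0], [297.0, 162.0]]
```

View pics/p6.png

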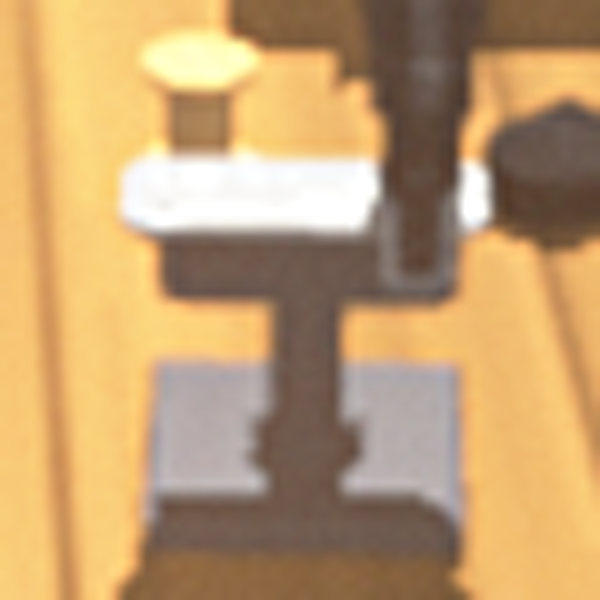

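The side view shows the plate at x 118–494 against a foot of 160–460. It's level and centred to about 1 mm. I'll lower it gently.

Emit:
step_arm([
  [0.7,0.8,2],
  [0.7,0.8,4],
  [0.7,0.8,5],
  [0.7,0.8,6],
  [0.7,0.8,6.5],
  [0.7,0.8,6.5],
  [0.7,0.8,6.5],
], spin=[0,0,0,0,0,0,0], gripper=[1,1,1,1,1,1,1], newtons=40)

```text
clock: 17.45
eef_pos: [0.5548, 0.1709, 0.0834]
eef_rot: [0.999, -0.041, -0.0, -0.0]
wrist_force: [-0.5, 0.4, -1.6]
finger_gap: 0.0442
grip_force: 61.3
```

Emit:
step_arm([
  [0,0,0.5],
  [0,0,1],
  [0,0,1],
  [0,0,1],
], spin=[0,0,0,0], gripper=[1,1,1,1])

```text
clock: 17.85
eef_pos: [0.5549, 0.1709, 0.0825]
eef_rot: [0.999, -0.041, 0.0, -0.0]
wrist_force: [-1.2, -0.7, 3.4]
finger_gap: 0.0442
grip_force: 61.6
```

Emit:
step_arm([
  [0,0,0.2],
  [0,0,0.3],
  [0,0,0.3],
  [0,0,0.3],
], spin=[0,0,0,0], gripper=[1,1,1,1], newtons=20)

```text
clock: 18.25
eef_pos: [0.5549, 0.1709, 0.0825]
eef_rot: [0.999, -0.041, 0.0, -0.0]
wrist_force: [-1.8, -0.5, 9.5]
finger_gap: 0.0439
grip_force: 62.1
```

Emit:
step_arm([
  [0,0,-0.3],
  [0,0,-0.4],
  [0,0,-0.4],
  [0,0,-0.4],
  [0,0,-0.4],
  [0,0,-0.4],
  [0,0,-0.4],
  [0,0,-0.4],
  [0,0,-0.4],
  [0,0,-0.4],
], spin=[0,0,0,0,0,0,0,0,0,0], gripper=[1,1,-0.1,-0.2,-0.4,-0.6,-0.8,-1,-1,-1])

```text
clock: 19.25
eef_pos: [0.5548, 0.1708, 0.0825]
eef_rot: [0.999, -0.041, 0.0, -0.0]
wrist_force: [-0.0, 0.8, 0.4]
finger_gap: 0.0855
grip_force: 0.0
```

Emit:
step_arm([
  [0,0,0],
  [0,0,-10],
  [0,0,-30],
  [0,0,-60],
  [0,0,-100],
  [0,0,-140],
  [0,-20,-160],
  [0,-60,-160],
  [0,-100,-160],
  [0,-140,-160],
  [0,-140,-160],
], spin=[0,0,0,0,0,0,0,0,0,0,0], gripper=[-1,-1,-1,-1,-1,-1,-1,-1,-1,-1,-1])

```text
clock: 20.35
eef_pos: [0.5663, 0.3147, 0.2432]
eef_rot: [0.999, -0.04, 0.001, -0.001]
wrist_force: [0.3, -0.9, 0.2]
finger_gap: 0.0855
grip_force: 0.0
```

```bash
python3 - <<'E'
from h import *
s=manip.snapshot('side');t=manip.snapshot('top')
f=lambda d,x,y,w,h,k:cv2.resize(d['img'][y:y+h,x:x+w],(w*k,h*k),interpolation=cv2.INTER_CUBIC)
cv2.imwrite('pics/p7.png',np.hstack([f(s,300,130,65,95,6),f(t,190,140,65,95,6)]))
for n,d in(('side',s),('top',t)):
  for r in manip.outline_of(n,'plate_center')[:5]:
    p=np.argwhere(r['region'])[:,::-1];c,wh,an=cv2.minAreaRect(p.astype(np.float32));b=onz(d,cv2.boxPoints((c,wh,an)),.104)
    print(n,round(r['confidence'],2),np.round(c,1),np.round(wh,1),b.mean(0).round(4),np.mean(d['img'][r['region']],0).round())
im=s['img'][130:225,300:365].astype(int);m=(im.min(2)>205);p=np.argwhere(m);print(p.min(0)+[130,300],p.max(0)+[130,300],p.mean(0)+[130,300],m.sum())
E
```

```text
side 0.96 [289.3 387.9] [22.7 60.4] [ 0.3761 -0.614   0.104 ] [253. 253. 152.]
side 0.92 [303.6 318.7] [17.5 49.6] [ 0.4057 -0.4672  0.104 ] [167. 127. 104.]
side 0.78 [269.9 263.9] [42.2 14. ] [ 0.331 -0.304  0.104] [194. 199. 115.]
side 0.73 [332.  161.5] [ 7. 34.] [0.5202 0.169  0.104 ] [211. 214. 218.]
side 0.68 [212.  294.2] [14.8 49.6] [ 0.2107 -0.3903  0.104 ] [102. 106. 114.]
top 0.93 [479.7 245.6] [43.2 17. ] [ 0.3619 -0.5224  0.104 ] [182. 190.  61.]
top 0.83 [420.6 232.5] [41.6 16.6] [ 0.3948 -0.3633  0.104 ] [102.  48.  27.]
top 0.71 [389.6 312.1] [44.1 18.2] [ 0.1845 -0.28    0.104 ] [32. 34. 38.]
top 0.7 [220.5 183.6] [17.3 44.4] [0.5182 0.1752 0.104 ] [161. 165. 165.]
top 0.63 [354.6 262.5] [16.1 41.7] [ 0.3126 -0.1874  0.104 ] [150. 154.  49.]
[158 304] [217 350] [175.75097276 324.68871595] 257
```

```bash
python3 -c "
from plant import manip
print(manip.finish_job())"
```

```text
the job is handed in; nothing more can be done
None
```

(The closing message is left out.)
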